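# Press and slide the sherd sled under the leaf spring of its display rail

### The job

Set the sherd for display: with your fingertips press the red nose of the sled down flat on the rail's floor and, keeping it pressed down hard, slide the sled along under the cross bar and the brass leaf spring until its nose is fully home against the end stop, then let go so that the spring alone holds the nose down flat. Only press and push: do not pick the sled up, and leave the jarlet, the white bowl and the loupe where they stand.

Things in the scene. Friction and masses are not known exactly. Their poses are not given: they have to be found in the camera images.
- rail: Fixed wooden display rail on the table, 345 x 110 mm. Origin on the table plane; +x is the sliding direction, z up. Base from x = -210 to +135 mm. Channel floor 12 mm above the table, channel 66 mm wide (y = -33 to 33), side walls 12 mm thick with tops 24 mm above the table, open at the -x end.
- bar (a point): Middle of the lower upstream edge of the dark steel cross bar over the channel: rail x = 65 mm, 29 mm above the table. The bar is 10 mm thick along x, its top 47 mm above the table; its posts stand on the side walls, 92 mm apart over the outsides.
- stop (a point): Point on the upstream face of the dark wooden end stop, in mid channel, 24 mm above the table (its top is at 34 mm); rail x = 120 mm.
- sled: Loose rocker sled in the channel, 0.48 to 0.75 kg, 58 mm wide, axes near the rail's. Origin: rocking edge on its underside; +x to the nose. Behind it a heavy flat steel tail 76 mm long, 16 mm thick; ahead a red nose 130 mm long, 12 mm thick, kinked up 9 degrees. At rest the tail lies flat, nose up, and would butt on the bar. Pressing the thumb pad with 4 to 8 N rocks the nose flat, tail up; let go, it rocks back.
- sherd (a point): Middle of the celadon sherd (about 50 mm, 8 mm thick) standing on the sled's tail, 53 mm behind the rocking edge; its top is about 70 mm above the sled's underside.
- ridge (a point): Middle of the upper rear edge of the steel ridge across the nose's top, just ahead of the thumb pad, 42 mm ahead of the rocking edge: 7 mm high, 5 mm thick, 44 mm wide. A fingertip pressing on the pad pushes forward against it; sliding takes 5 to 8 N, up to 20 N under the spring. At home it is 33 mm short of the cross bar.
- thumb (a point): Middle of the black rubber thumb pad on top of the red nose, 30 mm ahead of the rocking edge: where to press. Pad 34 mm long (x), 44 mm wide. About 29 mm above the table at rest, 24 mm with the nose flat.
- nose (a point): Middle of the upper front edge of the sled's nose, 130 mm ahead of the rocking edge. About 44 mm above the table with the nose up, 24 mm with it flat (5 mm clear under the cross bar). Home when it touches the end stop, at rail x = 120 mm.
- leaf_tip (a point): Lowest point of the brass leaf spring's rounded tip, 40 mm wide, in mid channel at rail x = 112 mm, 21 mm above the table at rest. The leaf slopes down towards +x from its root on the cross bar; the nose sliding in lifts it by itself.
- leaf (a joint): Angle of the leaf spring (rad): 0 at rest, grows as its tip is lifted; about 0.08 with the flat nose under it, then pressing with about 6 N.
- jarlet: Bystander: oxblood-red glazed jarlet, 54 mm wide, 50 mm tall; origin under its centre.
- bowl: Bystander: small white porcelain bowl, 56 mm wide, 32 mm tall; origin under its centre.
- loupe: Bystander: black eye loupe, 38 mm wide, 34 mm tall; origin under its centre.
There are look-alikes about, which are no part of the job. Of the things that look like the sled, the middle-sized one is meant.

How it is judged:
By the outcome, as a careful person would: the job done as asked, in the order asked, and still so for the second after the job is handed in, with the robot touching nothing.
It also fails if it takes over 43 s, if anything falls off the work surface, if the arm or the gripper's body presses on something with over 40 N, if the wrist force passes 120 N, or if a joint passes its speed limit or range.

### The arm

A 6-joint arm with a two-finger parallel gripper is mounted at the origin on the work surface. World frame = base frame: x ahead of the robot, y to its left, z up, the work surface at z = 0. Lengths are in m, angles in rad, forces in N, time in s.
With the tool pointing down it reaches from about 0.375 to 0.9 m from the base axis. Payload 3.1 kg.
Tool frame: the origin (TCP) lies midway between the tips of the shut fingers; the grasp point (between the pads) lies 19 mm behind it (manip.hold_point_z is the distance from the TCP to the grasp point, in m); x points along the fingers, y is the direction in which the jaws open and shut, and the axes are right-handed (so a half turn about x gives the same grasp; the last joint's range is limited). The gripper opens to 85 mm and grips with 20 to 120 N. Pads are 22 mm wide; open, the fingers measure 114 mm over their backs; the gripper's body (76 mm by 85 mm) begins 54 mm behind the grasp point. The pads swing forward as they close: fully open they stand 13 mm farther back than shut.
Start: joints at [-1.399, 0.527, 1.433, -0, 1.181, -0.178], TCP at [0.215, -0.587, 0.231] pointing down, gripper open.
Joint ranges: [-3.08, 3.08], [-0.75, 2.2], [0.22, 2.44], [-1.43, 4.57], [0, 2.65], [-2.85, 2.85]. Speed limits (rad/s): [2.79, 2.79, 3.14, 3.14, 3.14, 3.14].

### API

Orientations are given as a unit quaternion [x, y, z, w].
In Python, from station import manip, snapshot gives the robot as it stands.
- The arm moves only by the shell command python3 -m crank 'ROWS' [FORCE]. ROWS is JSON, a list of rows, each a list of 5 numbers: the finger opening in m, from 0 to 0.0854, then the shift along the tool's x, y, z in m, then the turn about the tool's x in rad. In form: [[grip, tx, ty, tz, yaw], ...]. A call has 1 to 5 rows; each row shifts and turns the commanded pose from where the row before left it, along the tool's axes as they then stand; what a row does not reach is not made up. A row lasts 1/10 s, in which the tool goes at most 50 mm and 8.59 degrees, less where a joint would pass 70% of its speed; a pose out of reach is approached as far as the arm can. A call is refused whole if a number of a shift passes 0.05 or a number of a turn 0.15, either way. A call with a gripper value outside its range is refused whole. The fingers move at their own pace and stop on an object; FORCE is the grip in N (left out, the last holds). Time passes only in rows, so rows that do not move let the fingers close. It gives the time, the measured TCP pose, the force and the opening at its end, in the units of the state.
- manip.sense(): the state, without advancing time (a new reading comes with each control period).
- snapshot(name): name is "scene" or "side" or "wrist"; returns a dict with "image" (420x560x3 uint8, blue, green, red), "range_z" (420x560 float32, m along the optical axis (not along the pixel's ray), 0 where there is no reading), "vertical_fov" (degrees; the focal length in pixels is half the picture's height over the tangent of half this angle, whatever the lens; pixels are square), "cx", "cy" (the principal point, pixels), "extrinsics" (4x4, takes a point from world to camera coordinates); the wrist camera has in their place "T_tool_cam" (4x4, takes a point from camera to tool coordinates, whose origin is the TCP and whose axes are the tool frame's). Camera axes: x right, y up, looking along -z (the intrinsics and any distortion apply to the point x, -y, -z); pixel columns grow to the right and rows downward; lengths in m; the calibration is good to about 2 mm. A picture is of the moment at which its call begins: read the wrist's pose just before it.
- manip.sign_off(): hands the job in, once; it reports no verdict.
The state is a dict: "t": time; "q": joint angles; "qd": joint speeds; "tau": joint torques, N m; "tcp_pos": TCP position; "tool_rot": TCP orientation; "force": force on the tool from outside, world axes, zero at the start; "ft_torque": the same for the moment, N m; "finger_gap": opening from 0.0 (shut) to 1.0 (fully open).
Only numpy, scipy, OpenCV 4.12 (cv2) and the standard library are available. Lean on these libraries where they do the work, as an engineer would, in place of code of your own. Each camera call takes 0.05 s, during which the arm holds its last target.

## Working session

There is one attempt and no reset: what is moved stays moved. The work goes in short steps, Python scripts to look and compute and a shell command to move; the robot and the scene stay as the last step left them, time stands still between calls to the robot, and variables do not carry over. Pictures are saved under pics/ and viewed, and the job is handed in when it is done.

```bash
mkdir -p pics; ls
cat > h.py <<'E'
import numpy as np, cv2
from station import manip, snapshot
def cam(n):
    s=manip.sense(); d=snapshot(n); d['s']=s; return d
E
python3 - <<'E'
from h import *
import pickle
s=manip.sense(); print({k:np.round(v,3) if k!='t' else v for k,v in s.items()})
for n in ["scene","side","wrist"]:
    d=cam(n); cv2.imwrite(f"pics/{n}0.png",d['image']); pickle.dump(d,open(f"{n}0.pkl","wb"))
    print(n,[k for k in d],d['vertical_fov'],d['cx'],d['cy'])
E
```

```text
pics
{'t': 0.0, 'q': array([-1.399,  0.528,  1.434, -0.   ,  1.181, -0.179]), 'qd': array([ 0.001, -0.   ,  0.001,  0.001, -0.   ,  0.   ]), 'tau': array([-1.0000e-03, -4.4235e+01, -1.7803e+01, -0.0000e+00,  8.0000e-03,
        0.0000e+00]), 'tcp_pos': array([ 0.215, -0.586,  0.23 ]), 'tool_rot': array([-0.696, -0.124,  0.696, -0.123]), 'force': array([ 0.799,  0.103, -0.316]), 'ft_torque': array([-0.026, -0.001, -0.001]), 'finger_gap': np.float64(1.001)}
scene ['image', 'range_z', 'vertical_fov', 'cx', 'cy', 'extrinsics', 's'] 55.43252939035489 282.8086673969733 206.53926748314095
side ['image', 'range_z', 'vertical_fov', 'cx', 'cy', 'extrinsics', 's'] 49.720863821259876 283.1113796085783 209.23296204871107
wrist ['image', 'range_z', 'vertical_fov', 'cx', 'cy', 'T_tool_cam', 's'] 66.34489496148947 275.0962776812609 212.2428085700079
```

View pics/scene0.png

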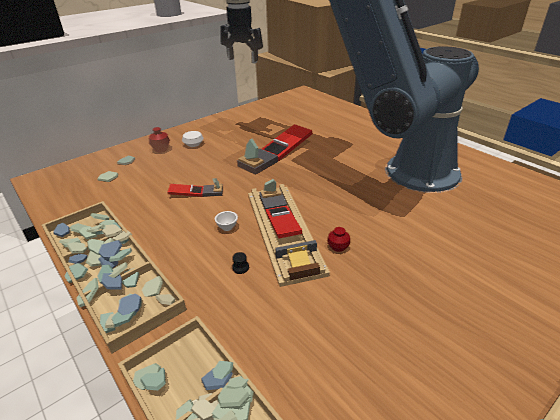

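View pics/side0.png

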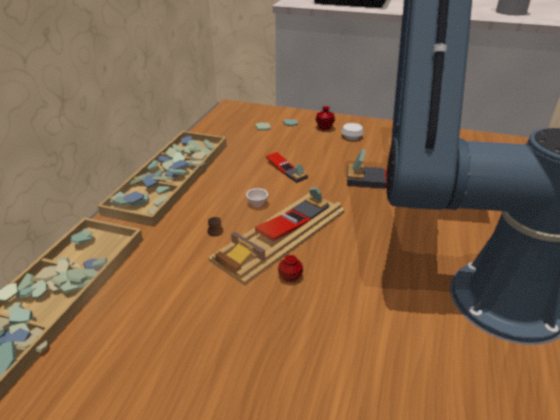

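View pics/wrist0.png

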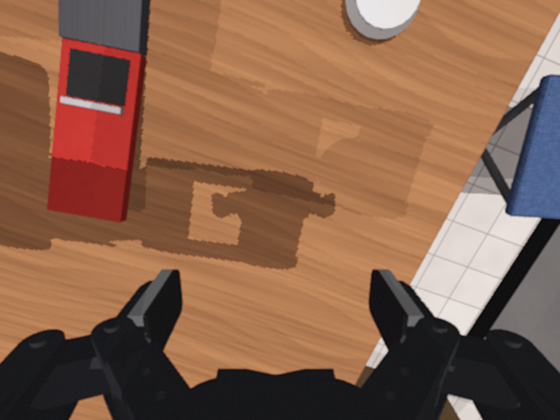

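Candidates for the sled: a small one on the table at scene (195,189), a large one on the table at (275,148), and the one in the rail at (282,215). The one in the rail is middle-sized, so I choose it. Next are a close crop and measurements.

```bash
cat >> h.py <<'E'
def cloud(d):
    h,w=d['range_z'].shape; f=h/2/np.tan(np.radians(d['vertical_fov'])/2)
    u,v=np.meshgrid(np.arange(w),np.arange(h)); z=d['range_z']
    P=np.stack([(u-d['cx'])/f*z,-(v-d['cy'])/f*z,-z,np.ones_like(z)],-1)
    if 'extrinsics' in d: T=np.linalg.inv(np.array(d['extrinsics']))
    else:
        from scipy.spatial.transform import Rotation as R
        T=np.eye(4);T[:3,:3]=R.from_quat(d['s']['tool_rot']).as_matrix();T[:3,3]=d['s']['tcp_pos'];T=T@np.array(d['T_tool_cam'])
    return (P@T.T)[...,:3]
def proj(d,p):
    h=d['range_z'].shape[0]; f=h/2/np.tan(np.radians(d['vertical_fov'])/2)
    if 'extrinsics' in d: T=np.array(d['extrinsics'])
    else:
        from scipy.spatial.transform import Rotation as R
        T=np.eye(4);T[:3,:3]=R.from_quat(d['s']['tool_rot']).as_matrix();T[:3,3]=d['s']['tcp_pos'];T=np.linalg.inv(T@np.array(d['T_tool_cam']))
    c=T[:3,:3]@np.asarray(p)+T[:3,3]; return d['cx']+f*c[0]/-c[2], d['cy']-f*c[1]/-c[2]
E
python3 - <<'E'
from h import *
import pickle
for n,(a,b,c,e) in {"scene":(210,165,360,285),"side":(200,175,350,287)}.items():
    d=pickle.load(open(n+"0.pkl","rb")); 
    cv2.imwrite(f"pics/{n}crop.png",cv2.resize(d['image'][b:e,a:c],None,fx=5,fy=5,interpolation=cv2.INTER_CUBIC))
    P=cloud(d); z=d['range_z']>0
    print(n,"table z", [np.round(P[v,u],3) for u,v in ([(400,300),(200,250)] if n=="scene" else [(350,330),(180,250)])])
    if n=="scene":
        for nm,(u,v) in dict(jar=(339,240),bowl=(227,222),loupe=(240,262),stop=(304,270),bar=(296,248),sherd=(270,186),nose=(286,228),pad=(278,210),small=(195,189),big=(275,148)).items(): print(nm,np.round(P[v,u],3))
    np.save(n+"P.npy",P)
E
```

```text
scene table z [array([ 0.449,  0.257, -0.   ]), array([ 0.676, -0.136,  0.001])]
jar [0.442 0.08  0.038]
bowl [ 0.576 -0.174  0.009]
loupe [ 0.646 -0.013  0.033]
stop [0.561 0.096 0.035]
bar [0.536 0.042 0.044]
sherd [ 0.438 -0.171  0.057]
nose [ 0.506 -0.027  0.041]
pad [ 0.465 -0.107  0.029]
small [ 0.566 -0.349  0.016]
big [ 0.258 -0.376  0.024]
side table z [array([ 0.282,  0.167, -0.001]), array([ 0.685,  0.058, -0.   ])]
```

View pics/scenecrop.png

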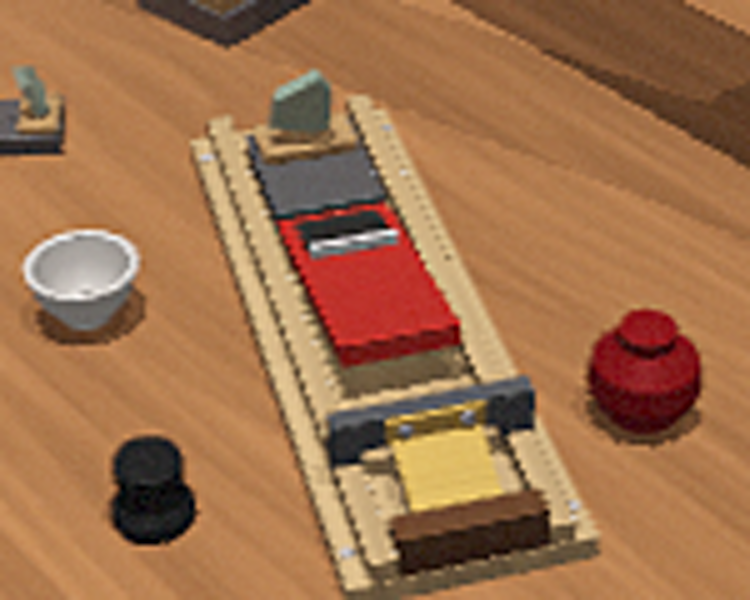

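View pics/sidecrop.png

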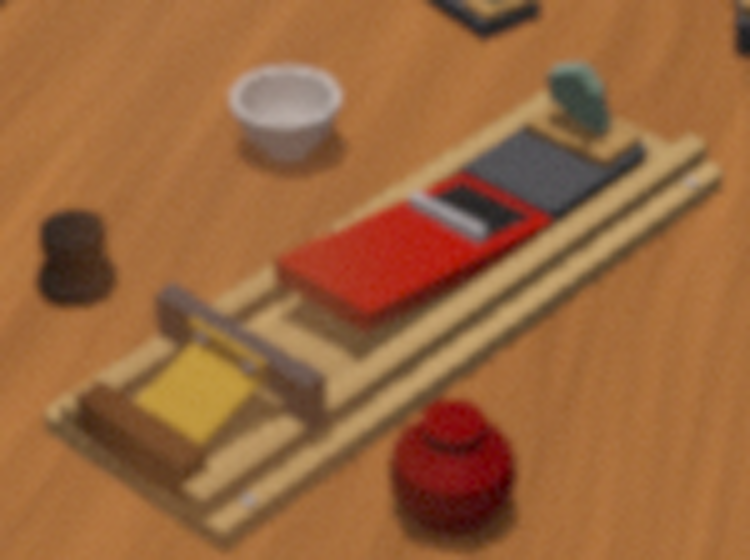

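```bash
cat > fit.py <<'E'
from h import *
from scipy.optimize import minimize
import itertools
def H(x,y):
    h=np.zeros_like(x)
    base=(np.abs(x+.0375)<.1725)&(abs(y)<.055); h[base]=.012
    h[base&(abs(y)>.033)&(abs(y)<.045)]=.024
    return h
res={}
for n in ["scene","side"]:
    P=np.load(n+"P.npy").reshape(-1,3)
    P=P[(np.hypot(P[:,0]-.5,P[:,1]+.03)<.26)&(P[:,2]>-.01)&(P[:,2]<.08)]
    def cost(p):
        c,s=np.cos(p[2]),np.sin(p[2]); X=P[:,:2]-p[:2]; x=X@[c,s]; y=X@[-s,c]
        m=~((abs(y)<.033)|((x>.055)&(x<.085)&(abs(y)<.06)))  # ignore channel, bar
        r=np.minimum(abs(P[:,2]-H(x,y)),.012)
        return r[m].sum()+m[~m].size*0+ .002*(~m).sum()
    best=min((minimize(cost,[.509+a,-.018+b,np.radians(65.3+t)],method="Nelder-Mead",options=dict(initial_simplex=np.array([.509+a,-.018+b,np.radians(65.3+t)])+np.array([[0,0,0],[.01,0,0],[0,.01,0],[0,0,.05]]),xatol=1e-5,fatol=1e-5)) for a,b,t in itertools.product([-.01,0,.01],[-.01,0,.01],[-2,0,2])),key=lambda r:r.fun)
    print(n,best.x,np.degrees(best.x[2]),best.fun,len(P)); res[n]=best.x
    p=best.x; c,s=np.cos(p[2]),np.sin(p[2]); X=P[:,:2]-p[:2]; x=X@[c,s]; y=X@[-s,c]
    # checks
    m=(P[:,2]>.030)&(x>.1)&(abs(y)<.06); print(" stop: x",np.percentile(x[m],[2,98]),"y",np.percentile(y[m],[2,98]),"z",np.percentile(P[m,2],[50,98]))
    m=(P[:,2]>.035)&(x>.05)&(x<.09)&(abs(y)<.06); print(" bar: x",np.percentile(x[m],[2,98]),"y",np.percentile(y[m],[2,98]),"z",np.percentile(P[m,2],98))
    m=(P[:,2]>.05)&(x<0)&(abs(y)<.04); print(" sherd: mean",x[m].mean(),y[m].mean(),P[m,2].max())
E
python3 fit.py
```

```text
scene [ 0.50322227 -0.02631706  1.13387873] 64.96646594542244 48.37392266025106 26496
 stop: x [0.11879619 0.13569983] y [-0.03226424  0.03188269] z [0.03451935 0.03693348]
 bar: x [0.06474958 0.0817037 ] y [-0.04494895  0.04384755] z 0.04959372987125664
 sherd: mean -0.158152980580023 -0.0031711559053699775 0.07867291001179832
side [ 0.50108643 -0.02789213  1.13749016] 65.17338544225612 50.66826704958914 27420
 stop: x [0.12105852 0.1369173 ] y [-0.03028597  0.03390684] z [0.03303952 0.03512521]
 bar: x [0.06537497 0.08124993] y [-0.04305902  0.04726551] z 0.048138968361864785
 sherd: mean -0.1569934708749231 0.0032127535792229305 0.07781915567923436
```

```bash
cat > st.py <<'E'
from h import *
from scipy.spatial.transform import Rotation as R
O=np.array([.502,-.027]); A=np.radians(65.07)
rx=np.array([np.cos(A),np.sin(A),0]); ry=np.array([-np.sin(A),np.cos(A),0])
def rail(p): d=np.array([p[0]-O[0],p[1]-O[1],0]); return np.array([d@rx,d@ry,p[2]])
def world(x,y,z): return np.array([O[0],O[1],0])+x*rx+y*ry+np.array([0,0,z])
def show(goal=None):
    s=manip.sense(); M=R.from_quat(s['tool_rot']).as_matrix(); p=np.array(s['tcp_pos'])
    print("t",round(float(s['t']),2),"rail mm",np.round(rail(p)*1e3,1),"gap",round(float(s['finger_gap']),2),"q",np.round(s['q'],2))
    F=np.array(s['force']); print("F rail",np.round([F@rx,F@ry,F[2]],1))
    print("tool x,y,z in rail", [np.round([M[:,i]@rx,M[:,i]@ry,M[2,i]],3) for i in range(3)])
    ang=[np.degrees(np.arctan2(np.cross(M[:,2],sg*rx)@M[:,0],M[:,2]@(sg*rx))) for sg in (1,-1)]
    print("yaw about tool x to align z with +rx / -rx (deg, rad):",np.round(ang,2),np.round(np.radians(ang),3))
    if goal is not None: print("shift tool axes:",np.round(M.T@(world(*goal)-p),4))
E
python3 - <<'E'
from st import *
show((-.073,0,.10)); print(world(-.073,0,.03))
import pickle
for n in ["scene","side"]:
    d=pickle.load(open(n+"0.pkl","rb")); P=np.load(n+"P.npy"); im=d['image'].astype(int)
    r=np.array([rail(p) for p in P.reshape(-1,3)]).reshape(P.shape)
    inch=(abs(r[...,1])<.031)&(abs(r[...,0]+.03)<.15)&(r[...,2]>.018)&(r[...,2]<.055)
    red=inch&(im[...,2]>2.5*im[...,1])&(im[...,2]>2.5*im[...,0])&(im[...,2]>90)
    print(n,"red x",np.percentile(r[red][:,0],[1,99])*1e3,"y",np.percentile(r[red][:,1],[2,98])*1e3)
    q=r[red]; f=np.polyfit(q[q[:,0]<.02][:,0],q[q[:,0]<.02][:,2],1); print(" slope",np.degrees(np.arctan(f[0])),"z@-74",np.polyval(f,-.074))
    dk=inch&(im.max(-1)<60)&(r[...,0]<-.03)&(r[...,0]>-.1)&(abs(r[...,1])<.022); print(" dark x",np.percentile(r[dk][:,0],[2,50,98])*1e3,dk.sum())
    br=inch&(im.min(-1)>110)&(r[...,0]>-.1)&(r[...,0]<0); print(" ridge",np.median(r[br],0)*1e3 if br.any() else 0,br.sum())
E
```

```text
t 0.15 rail mm [-628.3   24.8  230.5] gap 1.0 q [-1.4   0.53  1.43  0.    1.18 -0.18]
F rail [-0.8 -0.1  1.1]
tool x,y,z in rail [array([ 0.001,  0.001, -1.   ]), array([-0.707, -0.707, -0.002]), array([-0.707,  0.707, -0.   ])]
yaw about tool x to align z with +rx / -rx (deg, rad): [135.03 -44.97] [ 2.357 -0.785]
shift tool axes: [ 0.1313 -0.3747 -0.4103]
[ 0.47122972 -0.09319811  0.03      ]
scene red x [-106.79456997   22.95057444] y [-29.30709779  26.41296856]
 slope 8.37235098933439 z@-74 0.0305093312553015
 dark x [-97.9913009  -87.41863219 -79.14999912] 57
 ridge [-64.06519334  -1.61910244  37.43850089] 42
side red x [-108.8644266    20.24873597] y [-24.01223353  30.60959021]
 slope 8.787253914284102 z@-74 0.028781073786329332
 dark x [-95.37819375 -89.07576589 -80.15173648] 42
 ridge [-64.60898704   1.46537661  36.33259109] 40
```

```bash
python3 -m crank '[[0,0,-0.033,-0.036,0],[0,0,-0.033,-0.036,0],[0,0,-0.033,-0.036,0],[0,0,-0.033,-0.036,0],[0,0,-0.033,-0.036,0]]' 60
python3 - <<'E'
from st import *
show((-.08,0,.10)); d=cam("wrist"); print(np.round(d['T_tool_cam'],3))
E
```

```text
t: 0.65
tcp_pos: [0.3276, -0.3682, 0.2311]
tool_rot: [0.696, 0.123, -0.696, 0.123]
force: [0.9, -0.4, -0.4]
finger_gap: 0.146
t 0.65 rail mm [-382.9   14.3  231.1] gap 0.15 q [-1.07  0.35  1.76  0.    1.03  0.15]
F rail [ 0.  -1.  -0.4]
tool x,y,z in rail [array([ 0.,  0., -1.]), array([-0.707, -0.707, -0.   ]), array([-0.707,  0.707, -0.   ])]
yaw about tool x to align z with +rx / -rx (deg, rad): [134.99 -45.01] [ 2.356 -0.786]
shift tool axes: [ 0.1313 -0.2041 -0.2243]
[[-0.001  0.295 -0.956 -0.143]
 [ 1.    -0.    -0.001 -0.   ]
 [-0.    -0.956 -0.295 -0.075]
 [ 0.     0.     0.     1.   ]]
```

```bash
python3 -m crank '[[0,0,-0.034,-0.0365,0],[0,0,-0.034,-0.0365,0],[0,0,-0.034,-0.0365,0],[0,0,-0.034,-0.0365,0],[0,0,-0.034,-0.0365,0]]'
python3 -m crank '[[0,0,-0.034,-0.037,0],[0,0,0,0,-0.131],[0,0,0,0,-0.131],[0,0,0,0,-0.131],[0,0,0,0,-0.131]]'
python3 -m crank '[[0,0.02,0,0,-0.131],[0,0.02,0,0,-0.131],[0,0,0,0,0]]'
python3 - <<'E'
from st import *
show((-.08,0,.10)); d=cam("wrist"); cv2.imwrite("pics/w1.png",d['image'])
P=cloud(d); np.save("w1P.npy",P)
for nm,p in dict(thumb=(-.077,0,.029),ridge=(-.065,0,.038),nose=(.022,0,.044),bar=(.065,0,.029),stop=(.12,0,.034)).items(): print(nm,np.round(proj(d,world(*p)),0))
E
```

```text
t: 1.2
tcp_pos: [0.4407, -0.1461, 0.2314]
tool_rot: [0.696, 0.123, -0.696, 0.123]
force: [-1.1, -0.6, -0.2]
finger_gap: -0.002
t: 1.7
tcp_pos: [0.4631, -0.1031, 0.2312]
tool_rot: [-0.639, -0.302, 0.64, -0.301]
force: [-0.0, 0.5, -0.7]
finger_gap: -0.001
t: 2.0
tcp_pos: [0.4613, -0.1026, 0.1893]
tool_rot: [-0.595, -0.382, 0.597, -0.379]
force: [-0.4, 1.0, -0.3]
finger_gap: 0.002
t 2.0 rail mm [-85.8   5.1 189.3] gap 0.0 q [-0.46  0.39  1.85 -0.    0.91 -0.02]
F rail [ 0.8  0.8 -0.3]
tool x,y,z in rail [array([ 0.   ,  0.006, -1.   ]), array([ 0.001, -1.   , -0.006]), array([-1.   , -0.001, -0.   ])]
yaw about tool x to align z with +rx / -rx (deg, rad): [-1.7995e+02  5.0000e-02] [-3.141e+00  1.000e-03]
shift tool axes: [ 0.0893  0.0056 -0.0058]
thumb [281. 185.]
ridge [282. 175.]
nose [282.  72.]
bar [283.  18.]
stop [283. -65.]
```

View pics/w1.png

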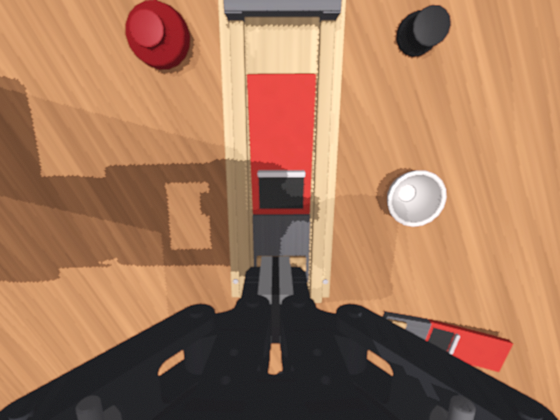

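```bash
python3 -m crank '[[0,0.04,0.0056,-0.0055,0],[0,0.04,0,0,0],[0,0.04,0,0,0],[0,0.015,0,0,0],[0,0,0,0,0]]'
python3 - <<'E'
from st import *
show((-.08,0,.03)); d=cam("wrist"); cv2.imwrite("pics/w2.png",d['image']); d=cam("side"); cv2.imwrite("pics/s2.png",cv2.resize(d['image'][150:300,180:380],None,fx=4,fy=4))
E
```

```text
t: 2.55
tcp_pos: [0.4699, -0.1006, 0.0549]
tool_rot: [-0.596, -0.381, 0.597, -0.379]
force: [-0.6, 0.2, 0.8]
finger_gap: -0.003
t 2.55 rail mm [-80.2  -1.9  54.9] gap -0.0 q [-0.44  0.65  1.93  0.    0.57 -0.01]
F rail [-0.1  0.7  0.8]
tool x,y,z in rail [array([ 0.   ,  0.004, -1.   ]), array([-0.001, -1.   , -0.004]), array([-1.   ,  0.001, -0.   ])]
yaw about tool x to align z with +rx / -rx (deg, rad): [ 1.7992e+02 -8.0000e-02] [ 3.14e+00 -1.00e-03]
shift tool axes: [ 0.0249 -0.0018 -0.0002]
```

View pics/w2.png

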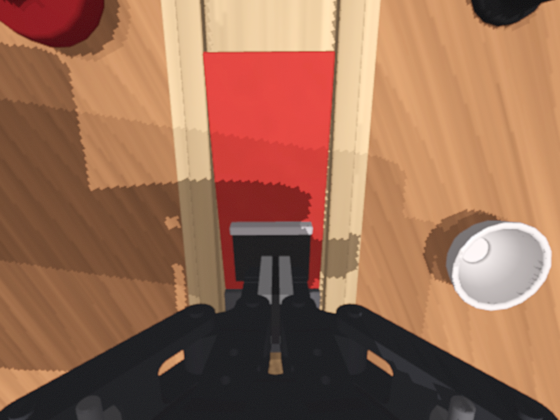

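View pics/s2.png

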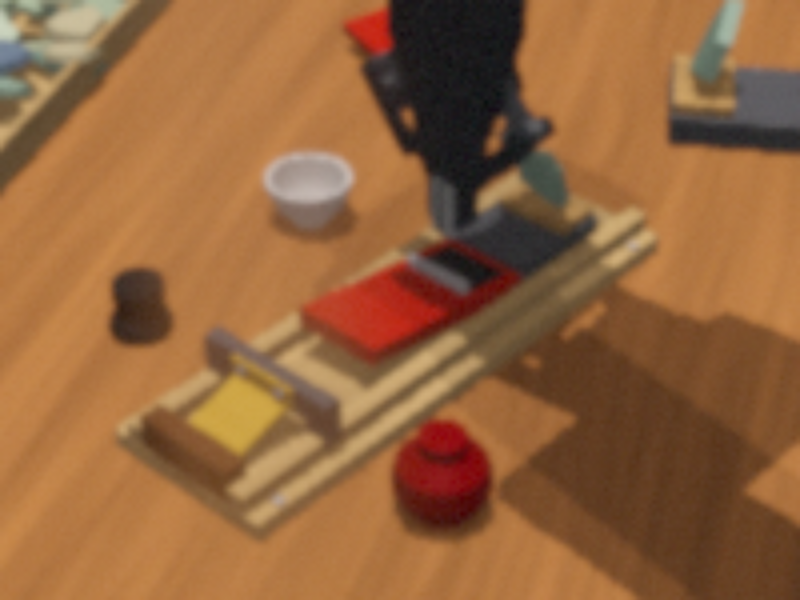

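Fingertips (wrist image, 272,258) sit over the pad behind the ridge (271,229), centred across the nose. I go down to contact.

```bash
python3 -m crank '[[0,0.01,-0.0015,0,0],[0,0.01,0,0,0],[0,0.004,0,0,0],[0,0,0,0,0]]'
python3 -m crank '[[0,0.003,0,0,0],[0,0.002,0,0,0],[0,0,0,0,0]]'
python3 - <<'E'
from st import *
show((-.08,0,.024))
E
```

```text
t: 3.05
tcp_pos: [0.4688, -0.0999, 0.0319]
tool_rot: [-0.596, -0.381, 0.596, -0.38]
force: [-0.6, -0.5, -0.0]
finger_gap: 0.005
t: 3.35
tcp_pos: [0.4695, -0.0998, 0.0277]
tool_rot: [0.596, 0.38, -0.596, 0.381]
force: [0.5, 2.1, 6.2]
finger_gap: -0.001
t 3.35 rail mm [-79.7  -1.2  27.7] gap -0.0 q [-0.44  0.7   1.94  0.    0.5  -0.01]
F rail [2.1 0.4 6.2]
tool x,y,z in rail [array([ 0.001, -0.001, -1.   ]), array([ 0.001, -1.   ,  0.001]), array([-1.   , -0.001, -0.001])]
yaw about tool x to align z with +rx / -rx (deg, rad): [-1.7996e+02  4.0000e-02] [-3.141e+00  1.000e-03]
shift tool axes: [ 0.0037 -0.0012  0.0003]
```

```bash
python3 -m crank '[[0,0.002,0,0,0],[0,0.002,0,0,0],[0,0,0,0,0]]'
python3 -m crank '[[0,0.002,0,0,0],[0,0,0,0,0]]'
python3 - <<'E'
from st import *
show((-.08,0,.024)); d=cam("wrist"); cv2.imwrite("pics/w3.png",d['image']); d=cam("side"); cv2.imwrite("pics/s3.png",cv2.resize(d['image'][150:300,180:380],None,fx=4,fy=4))
E
```

```text
t: 3.65
tcp_pos: [0.4698, -0.0993, 0.0242]
tool_rot: [0.597, 0.38, -0.595, 0.381]
force: [2.0, 4.9, 8.2]
finger_gap: 0.003
t: 3.85
tcp_pos: [0.4699, -0.0993, 0.024]
tool_rot: [0.597, 0.38, -0.595, 0.381]
force: [0.1, 6.5, 25.1]
finger_gap: -0.002
t 3.85 rail mm [-79.1  -1.4  24. ] gap -0.0 q [-0.44  0.71  1.94  0.    0.49 -0.01]
F rail [ 6.   2.6 25.1]
tool x,y,z in rail [array([ 0.001, -0.003, -1.   ]), array([ 0.   , -1.   ,  0.003]), array([-1.   , -0.   , -0.001])]
yaw about tool x to align z with +rx / -rx (deg, rad): [-1.7998e+02  2.0000e-02] [-3.141  0.   ]
shift tool axes: [-0.     -0.0014  0.0009]
```

View pics/w3.png

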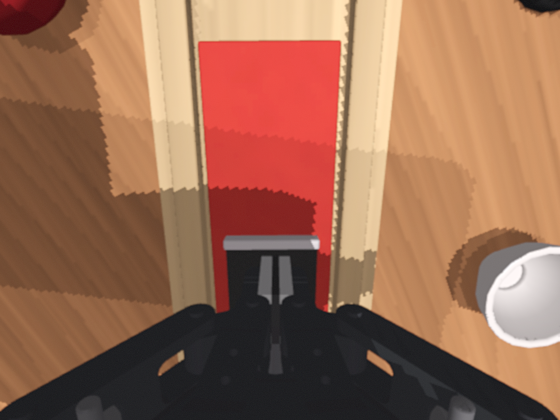

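View pics/s3.png

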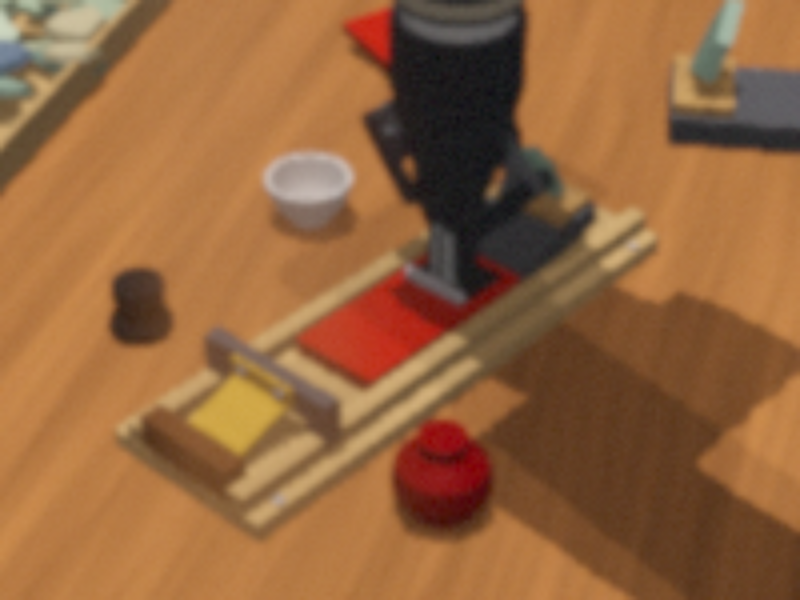

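Nose is flat with 25 N pressing on it; the fingertip (272,258) is just behind the ridge (271,243). Slide now.

```bash
python3 -m crank '[[0,0,0,-0.004,0],[0,0,0,-0.004,0],[0,0,0,-0.004,0],[0,0,0,-0.004,0]]'
python3 - <<'E'
from st import *
show((.021,0,.024))
E
```

```text
t: 4.35
tcp_pos: [0.4763, -0.0892, 0.024]
tool_rot: [-0.595, -0.38, 0.596, -0.384]
force: [-8.8, -16.9, 22.7]
finger_gap: 0.003
t 4.35 rail mm [-67.2  -2.9  24. ] gap 0.0 q [-0.41  0.71  1.93 -0.01  0.49  0.02]
F rail [-19.1   0.9  22.7]
tool x,y,z in rail [array([-0.004, -0.005, -1.   ]), array([ 0.005, -1.   ,  0.005]), array([-1.   , -0.005,  0.004])]
yaw about tool x to align z with +rx / -rx (deg, rad): [-179.72    0.28] [-3.137  0.005]
shift tool axes: [-0.0004 -0.0025 -0.0882]
```

```bash
python3 -m crank '[[0,0,-0.0005,-0.004,0],[0,0,-0.0005,-0.004,0],[0,0,-0.0005,-0.004,0],[0,0,0,-0.004,0],[0,0,0,-0.004,0]]'
python3 - <<'E'
from st import *
show((.021,0,.024)); d=cam("wrist"); cv2.imwrite("pics/w4.png",d['image'])
E
```

```text
t: 4.85
tcp_pos: [0.4845, -0.0708, 0.024]
tool_rot: [0.595, 0.379, -0.595, 0.384]
force: [-7.2, -16.9, 21.4]
finger_gap: 0.001
t 4.85 rail mm [-47.1  -2.6  24. ] gap 0.0 q [-0.37  0.71  1.92 -0.01  0.5   0.07]
F rail [-18.3  -0.6  21.4]
tool x,y,z in rail [array([-0.004, -0.007, -1.   ]), array([ 0.004, -1.   ,  0.007]), array([-1.   , -0.004,  0.004])]
yaw about tool x to align z with +rx / -rx (deg, rad): [-179.75    0.25] [-3.137  0.004]
shift tool axes: [-0.0003 -0.0023 -0.0681]
```

View pics/w4.png

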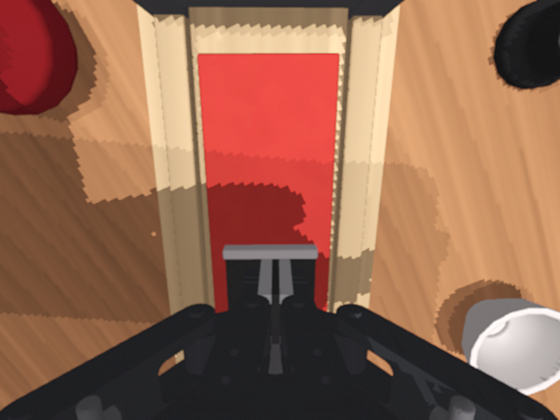

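```bash
python3 -m crank '[[0,0,-0.0003,-0.004,0],[0,0,-0.0003,-0.004,0],[0,0,-0.0003,-0.004,0],[0,0.0003,0,-0.004,0],[0,0.0003,0,-0.004,0]]'
python3 -m crank '[[0,0.0003,0,-0.004,0],[0,0,0,-0.004,0],[0,0,0,-0.004,0],[0,0,0,-0.004,0]]'
python3 - <<'E'
from st import *
show((.021,0,.024)); d=cam("wrist"); cv2.imwrite("pics/w5.png",d['image']); d=cam("side"); cv2.imwrite("pics/s5.png",cv2.resize(d['image'][150:300,180:380],None,fx=4,fy=4))
E
```

```text
t: 5.4
tcp_pos: [0.4918, -0.0529, 0.024]
tool_rot: [-0.595, -0.379, 0.595, -0.385]
force: [-9.6, -21.8, 30.1]
finger_gap: -0.005
t: 5.8
tcp_pos: [0.4983, -0.0386, 0.0239]
tool_rot: [-0.595, -0.379, 0.595, -0.385]
force: [-10.7, -21.6, 28.6]
finger_gap: -0.0
t 5.8 rail mm [-12.1  -1.5  23.9] gap -0.0 q [-0.3   0.72  1.89 -0.01  0.52  0.14]
F rail [-24.1   0.6  28.6]
tool x,y,z in rail [array([-0.005, -0.006, -1.   ]), array([ 0.005, -1.   ,  0.006]), array([-1.   , -0.005,  0.005])]
yaw about tool x to align z with +rx / -rx (deg, rad): [-179.69    0.31] [-3.136  0.005]
shift tool axes: [-0.0002 -0.0014 -0.0331]
```

View pics/w5.png

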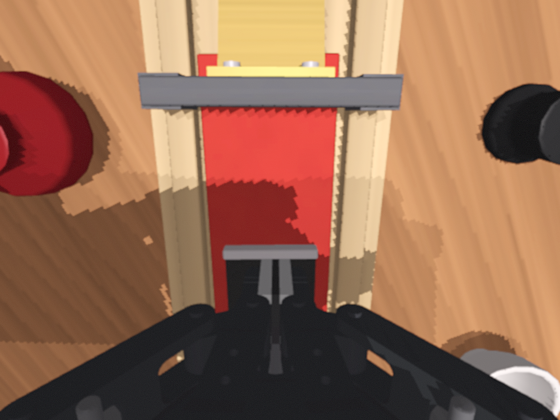

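View pics/s5.png

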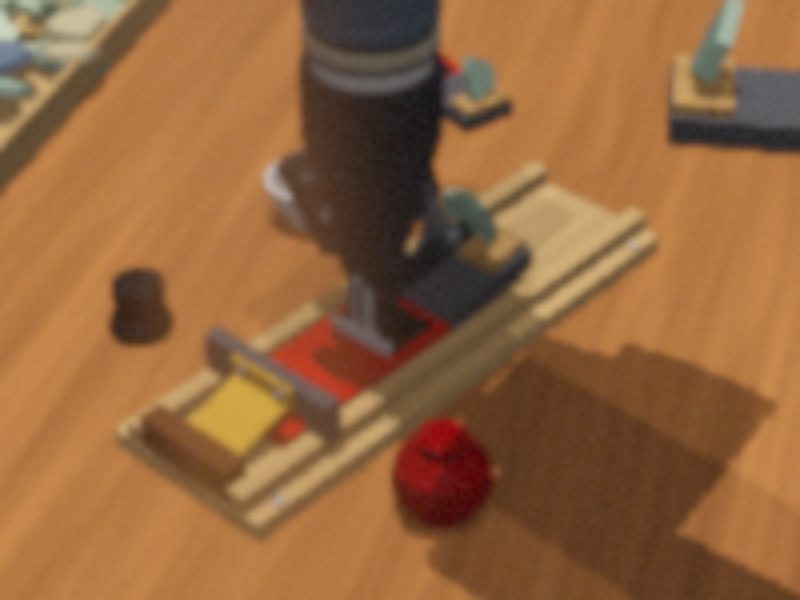

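```bash
python3 -m crank '[[0,0,0,-0.004,0],[0,0,0,-0.004,0],[0,0,0,-0.004,0],[0,0,0,-0.004,0],[0,0,0,-0.004,0]]'
python3 -m crank '[[0,0,0,-0.003,0],[0,0,0,-0.003,0]]'
python3 - <<'E'
from st import *
show((.021,0,.024))
E
```

```text
t: 6.4
tcp_pos: [0.506, -0.0209, 0.024]
tool_rot: [-0.594, -0.38, 0.596, -0.385]
force: [-11.8, -27.4, 28.9]
finger_gap: 0.004
t: 6.6
tcp_pos: [0.5078, -0.0162, 0.0239]
tool_rot: [-0.593, -0.38, 0.596, -0.385]
force: [-11.8, -28.3, 29.8]
finger_gap: 0.003
t 6.6 rail mm [12.3 -0.7 23.9] gap 0.0 q [-0.25  0.72  1.87 -0.02  0.54  0.19]
F rail [-30.7  -1.3  29.8]
tool x,y,z in rail [array([-0.008, -0.004, -1.   ]), array([ 0.007, -1.   ,  0.004]), array([-1.   , -0.007,  0.008])]
yaw about tool x to align z with +rx / -rx (deg, rad): [-179.58    0.42] [-3.134  0.007]
shift tool axes: [-0.0001 -0.0006 -0.0087]
```

```bash
python3 -m crank '[[0,0,0,-0.003,0],[0,0,0,-0.002,0],[0,0,0,-0.002,0]]'
python3 - <<'E'
from st import *
show((.021,0,.024)); d=cam("wrist"); cv2.imwrite("pics/w6.png",d['image'])
for nm,p in dict(stop=(.12,0,.034),stopn=(.12,0,.024),ridge=(.032,0,.031)).items(): print(nm,np.round(proj(d,world(*p)),0))
E
python3 -m crank '[[0,0,0,-0.002,0]]'
python3 -m crank '[[0,0,0,-0.002,0]]'
```

```text
t: 6.9
tcp_pos: [0.5104, -0.0099, 0.0239]
tool_rot: [-0.593, -0.38, 0.597, -0.385]
force: [-11.9, -28.3, 31.1]
finger_gap: -0.001
t 6.9 rail mm [19.1 -0.4 23.9] gap -0.0 q [-0.23  0.73  1.86 -0.02  0.55  0.21]
F rail [-30.7  -1.2  31.1]
tool x,y,z in rail [array([-0.008, -0.003, -1.   ]), array([ 0.007, -1.   ,  0.003]), array([-1.   , -0.007,  0.008])]
yaw about tool x to align z with +rx / -rx (deg, rad): [-179.6    0.4] [-3.135  0.007]
shift tool axes: [-0.0001 -0.0004 -0.0019]
stop [276.  41.]
stopn [276.  46.]
ridge [275. 255.]
t: 7.05
tcp_pos: [0.5112, -0.0081, 0.024]
tool_rot: [-0.593, -0.38, 0.597, -0.385]
force: [-11.8, -29.7, 30.0]
finger_gap: -0.0
t: 7.15
tcp_pos: [0.5116, -0.007, 0.024]
tool_rot: [-0.592, -0.38, 0.597, -0.385]
force: [-15.6, -39.0, 31.5]
finger_gap: -0.0
```

View pics/w6.png

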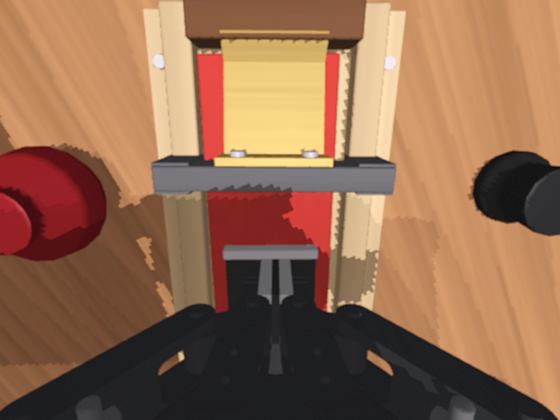

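```bash
python3 -m crank '[[0,0,0,-0.001,0],[0,0,0,0,0]]'
python3 - <<'E'
from st import *
show((.021,0,.024)); d=cam("wrist"); cv2.imwrite("pics/w7.png",d['image'])
cv2.imwrite("pics/w7c.png",cv2.resize(d['image'][0:110,140:420],None,fx=2.8,fy=2.8,interpolation=cv2.INTER_CUBIC))
E
```

```text
t: 7.35
tcp_pos: [0.5116, -0.007, 0.024]
tool_rot: [-0.592, -0.38, 0.597, -0.385]
force: [-15.7, -36.5, 31.3]
finger_gap: -0.001
t 7.35 rail mm [22.2 -0.2 24. ] gap -0.0 q [-0.23  0.73  1.86 -0.02  0.56  0.22]
F rail [-39.7  -1.2  31.3]
tool x,y,z in rail [array([-0.011, -0.002, -1.   ]), array([ 0.009, -1.   ,  0.002]), array([-1.   , -0.009,  0.011])]
yaw about tool x to align z with +rx / -rx (deg, rad): [-179.5    0.5] [-3.133  0.009]
shift tool axes: [-0.     -0.0003  0.0012]
```

View pics/w7c.png

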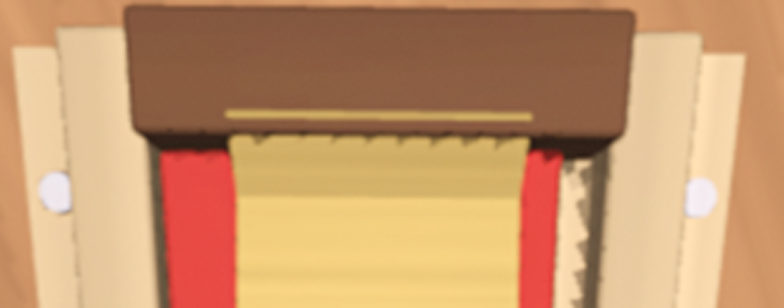

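Home: a further 1 mm produced no motion at 40 N. I now unload the press while keeping the push, then back off a little and lift.

```bash
python3 -m crank '[[0,-0.0015,0,0,0],[0,-0.001,0,0,0],[0,0,0,0,0]]'
python3 - <<'E'
from st import *
show((.021,0,.024))
E
```

```text
t: 7.7
tcp_pos: [0.5108, -0.0063, 0.024]
tool_rot: [-0.592, -0.381, 0.598, -0.384]
force: [-11.0, -34.3, 11.8]
finger_gap: -0.003
t 7.7 rail mm [22.4  0.8 24. ] gap -0.0 q [-0.23  0.73  1.86 -0.02  0.56  0.22]
F rail [-35.7  -4.5  11.8]
tool x,y,z in rail [array([-0.01 ,  0.001, -1.   ]), array([ 0.007, -1.   , -0.001]), array([-1.   , -0.007,  0.01 ])]
yaw about tool x to align z with +rx / -rx (deg, rad): [-179.59    0.41] [-3.135  0.007]
shift tool axes: [0.0001 0.0007 0.0015]
```

```bash
python3 -m crank '[[0,-0.0005,0,0.001,0],[0,0,0,0.001,0],[0,0,0,0,0]]'
python3 - <<'E'
from st import *
show((.021,0,.024))
E
```

```text
t: 8.0
tcp_pos: [0.5108, -0.0064, 0.0241]
tool_rot: [-0.593, -0.381, 0.597, -0.383]
force: [-9.0, -25.5, 7.0]
finger_gap: 0.001
t 8.0 rail mm [22.3  0.7 24.1] gap 0.0 q [-0.23  0.73  1.86 -0.01  0.56  0.21]
F rail [-27.   -2.6   7. ]
tool x,y,z in rail [array([-0.007,  0.   , -1.   ]), array([ 0.005, -1.   , -0.   ]), array([-1.   , -0.005,  0.007])]
yaw about tool x to align z with +rx / -rx (deg, rad): [-179.71    0.29] [-3.136  0.005]
shift tool axes: [0.0001 0.0007 0.0013]
```

```bash
python3 -m crank '[[0,0,0,0.002,0],[0,0,0,0.002,0],[0,0,0,0,0]]'
python3 - <<'E'
from st import *
show((.021,0,.024))
E
```

```text
t: 8.3
tcp_pos: [0.5107, -0.0068, 0.0241]
tool_rot: [-0.595, -0.38, 0.596, -0.382]
force: [-3.5, -10.3, 4.8]
finger_gap: -0.0
t 8.3 rail mm [22.   0.7 24.1] gap -0.0 q [-0.23  0.73  1.86 -0.    0.55  0.21]
F rail [-10.8  -1.2   4.8]
tool x,y,z in rail [array([-0.002, -0.001, -1.   ]), array([ 0.002, -1.   ,  0.001]), array([-1.   , -0.002,  0.002])]
yaw about tool x to align z with +rx / -rx (deg, rad): [-1.7989e+02  1.1000e-01] [-3.14e+00  2.00e-03]
shift tool axes: [0.0001 0.0007 0.001 ]
```

```bash
python3 -m crank '[[0,-0.0003,0,0.002,0],[0,-0.0005,0,0.0008,0],[0,-0.001,0,0,0],[0,-0.002,0,0.0005,0],[0,0,0,0,0]]'
python3 - <<'E'
from st import *
show((.021,0,.024))
E
```

```text
t: 8.8
tcp_pos: [0.5093, -0.0074, 0.0273]
tool_rot: [0.596, 0.381, -0.596, 0.381]
force: [0.0, 0.1, -0.4]
finger_gap: 0.001
t 8.8 rail mm [20.8  1.6 27.3] gap 0.0 q [-0.23  0.72  1.87  0.    0.56  0.2 ]
F rail [ 0.1  0.  -0.4]
tool x,y,z in rail [array([ 0., -0., -1.]), array([ 0.002, -1.   ,  0.   ]), array([-1.   , -0.002, -0.   ])]
yaw about tool x to align z with +rx / -rx (deg, rad): [-1.7991e+02  9.0000e-02] [-3.14e+00  2.00e-03]
shift tool axes: [ 0.0033  0.0016 -0.0002]
```

Free. I lift and check.

```bash
python3 -m crank '[[0,-0.01,0,0.001,0],[0,-0.02,0,0,0],[0,-0.03,0,0,0],[0,-0.04,0,0,0],[0,-0.04,0,0,0]]'
python3 -m crank '[[0,0,0,0.03,0],[0,0,0,0.03,0],[0,0,0,0,0]]'
python3 - <<'E'
from st import *
show((.021,0,.024))
for n in ["wrist","side","scene"]:
    d=cam(n); P=cloud(d); im=d['image'].astype(int); cv2.imwrite(f"pics/{n}9.png",d['image'])
    if n=="side": cv2.imwrite("pics/s9.png",cv2.resize(d['image'][150:300,180:380],None,fx=4,fy=4,interpolation=cv2.INTER_CUBIC))
    if n=="scene": cv2.imwrite("pics/c9.png",cv2.resize(d['image'][165:285,210:360],None,fx=5,fy=5,interpolation=cv2.INTER_CUBIC))
    r=np.array([rail(p) for p in P.reshape(-1,3)]).reshape(P.shape)
    red=(d['range_z']>0)&(abs(r[...,1])<.031)&(abs(r[...,0]-.03)<.15)&(r[...,2]>.015)&(r[...,2]<.06)&(im[...,2]>2.5*im[...,1])&(im[...,2]>2.5*im[...,0])&(im[...,2]>90)
    q=r[red]; 
    if len(q)>20:
        f=np.polyfit(q[:,0],q[:,2],1); print(n,"red x",np.percentile(q[:,0],[1,99])*1e3,"z mean",q[:,2].mean()*1e3,"slope deg",np.degrees(np.arctan(f[0])),len(q))
E
```

```text
t: 9.3
tcp_pos: [0.5082, -0.0084, 0.1689]
tool_rot: [-0.596, -0.381, 0.596, -0.38]
force: [1.5, 0.5, -0.5]
finger_gap: 0.001
t: 9.6
tcp_pos: [0.4826, -0.065, 0.1683]
tool_rot: [-0.596, -0.379, 0.596, -0.38]
force: [0.4, -0.2, 0.3]
finger_gap: -0.002
t 9.6 rail mm [-42.6   1.6 168.3] gap -0.0 q [-0.36  0.44  1.84 -0.    0.86  0.07]
F rail [-0.1 -0.4  0.3]
tool x,y,z in rail [array([-0.001, -0.001, -1.   ]), array([-0.002, -1.   ,  0.001]), array([-1.   ,  0.002,  0.001])]
yaw about tool x to align z with +rx / -rx (deg, rad): [ 1.7991e+02 -9.0000e-02] [ 3.14e+00 -2.00e-03]
shift tool axes: [ 0.1443  0.0014 -0.0637]
wrist red x [ -8.06319958 115.21704434] z mean 24.66351330301193 slope deg -0.002929392209666251 4310
side red x [-10.59275095 110.00847579] z mean 23.398400308480795 slope deg -0.16031290247496338 172
scene red x [ -9.48822011 111.39722031] z mean 25.18037526278225 slope deg 0.27124942944475056 215
```

View pics/wrist9.png

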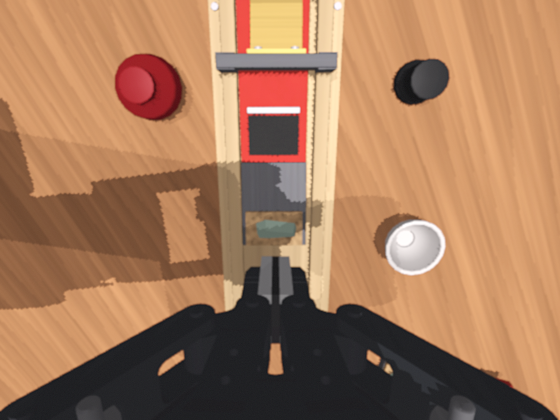

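View pics/s9.png

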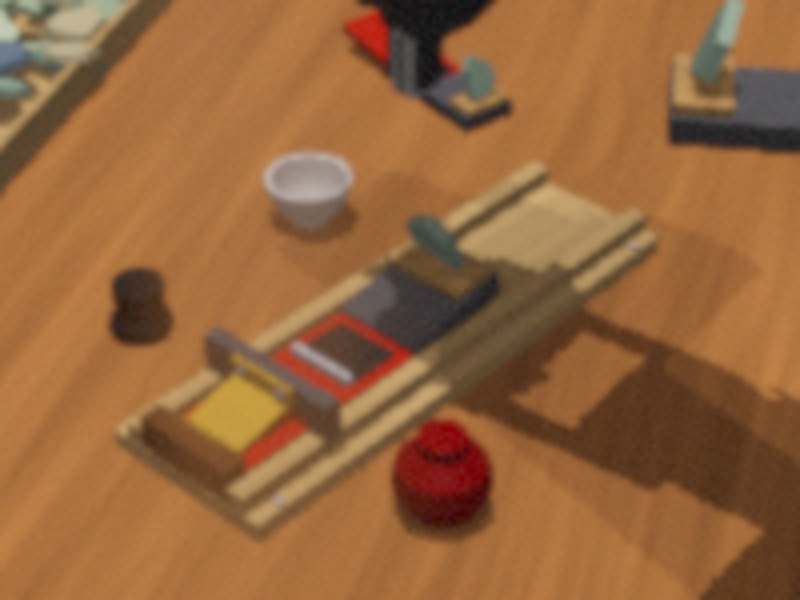

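View pics/c9.png

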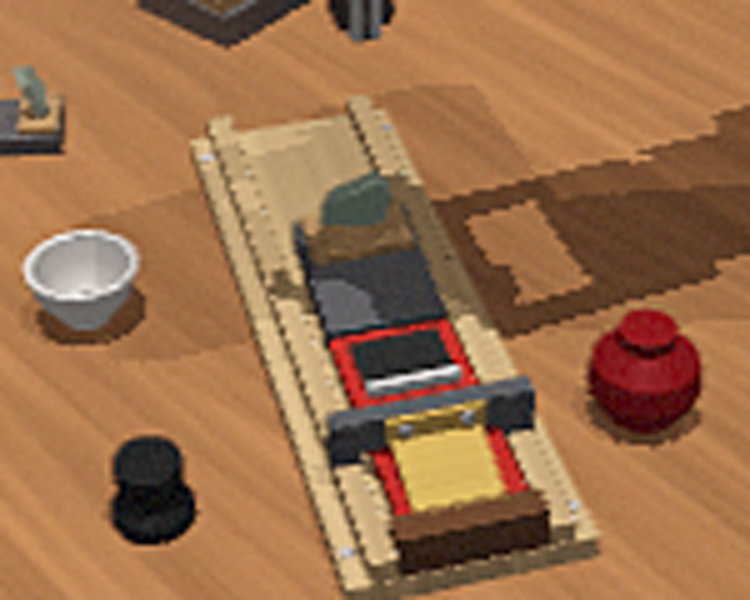

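Wrist view: nose under bar and leaf, flat (slope ≈0°), sherd upright, bystanders unmoved. I make one closer look down at the nose/stop gap.

```bash
python3 -m crank '[[0,0,0,-0.034,0],[0,0,0,-0.034,0],[0,0.02,0,0,0],[0,0,0,0,0]]'
python3 - <<'E'
from st import *
show()
d=cam("wrist"); P=cloud(d); r=np.array([rail(p) for p in P.reshape(-1,3)]).reshape(P.shape)
u,v=map(int,proj(d,world(.12,0,.024))); print(u,v)
a=max(0,v-40); cv2.imwrite("pics/w10.png",cv2.resize(d['image'][a:a+110,u-70:u+70],None,fx=5,fy=5,interpolation=cv2.INTER_CUBIC))
for du in (-28,27):
    for vv in range(max(0,v-14),v+14,2): print(du,vv,d['image'][vv,u+du],np.round(r[vv,u+du]*1e3,1))
E
```

```text
t: 10.15
tcp_pos: [0.5109, 0.0008, 0.1455]
tool_rot: [-0.594, -0.383, 0.596, -0.38]
force: [-0.8, 0.1, -0.6]
finger_gap: -0.001
t 10.15 rail mm [ 29.    3.6 145.5] gap -0.0 q [-0.22  0.51  1.8   0.    0.84  0.21]
F rail [-0.3  0.8 -0.6]
tool x,y,z in rail [array([-0.001,  0.005, -1.   ]), array([ 0.004, -1.   , -0.005]), array([-1.   , -0.004,  0.001])]
yaw about tool x to align z with +rx / -rx (deg, rad): [-179.75    0.25] [-3.137  0.004]
281 91
-28 77 [ 75 106 156] [129.4  20.8  35.2]
-28 79 [ 77 110 158] [128.1  20.9  35.1]
-28 81 [ 77 110 160] [126.6  20.8  36.5]
-28 83 [ 76 108 158] [125.4  20.9  34.6]
-28 85 [ 79 117 164] [124.   20.9  34.9]
-28 87 [ 80 119 167] [122.7  21.   34. ]
-28 89 [ 59  84 125] [121.2  21.   35. ]
-28 91 [ 61 104 164] [120.6  21.8  23.5]
-28 93 [ 75 114 217] [119.1  21.8  24.2]
-28 95 [ 83 117 239] [117.6  21.7  24.9]
-28 97 [ 85 113 249] [116.1  21.8  24.2]
-28 99 [ 83 106 253] [114.7  21.8  24.3]
-28 101 [ 84 114 249] [113.2  21.9  23.8]
-28 103 [ 85 115 252] [111.7  21.8  25.1]
27 77 [ 76 109 158] [129.7 -19.4  34.4]
27 79 [ 79 109 160] [128.3 -19.5  34.4]
27 81 [ 79 110 161] [104.6   3.7 288.6]
27 83 [ 79 109 161] [125.6 -19.5  34.5]
27 85 [ 80 111 163] [124.2 -19.5  35. ]
27 87 [ 84 123 172] [122.8 -19.5  35.6]
27 89 [ 65  91 133] [121.5 -19.7  34.2]
27 91 [ 55  87 176] [120.7 -20.6  24.8]
27 93 [ 80  98 251] [119.2 -20.6  25.6]
27 95 [ 80  92 250] [117.7 -20.7  25.4]
27 97 [ 81  88 255] [116.3 -20.8  24.5]
27 99 [ 79  84 254] [114.8 -20.7  25.8]
27 101 [ 75  77 249] [113.4 -20.9  24.7]
27 103 [ 78  81 254] [111.9 -20.9  25.6]
```

View pics/w10.png

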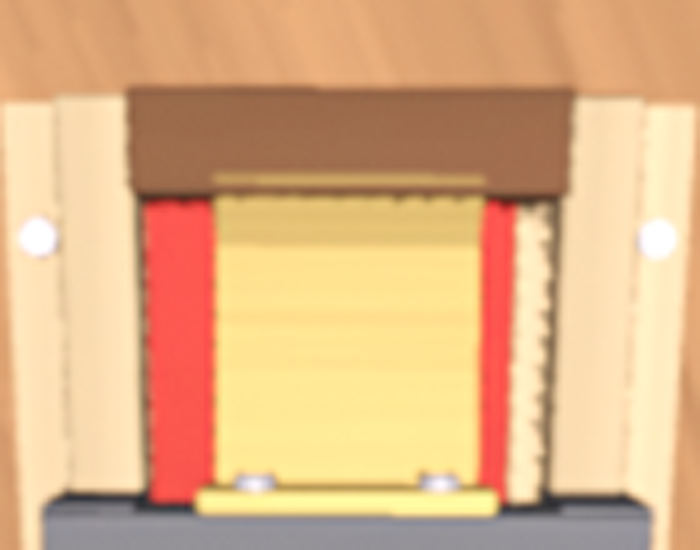

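```bash
python3 -m crank '[[0,-0.04,0,0,0],[0,0,0,0,0]]'; python3 -c "
from station import manip; print(manip.sign_off())"
```

```text
t: 10.4
tcp_pos: [0.5152, -0.0019, 0.1911]
tool_rot: [0.598, 0.379, -0.594, 0.383]
force: [0.8, -0.4, -0.3]
finger_gap: -0.001
the job is handed in; nothing more can be done
None
```

The sled is home against the end stop with its nose held flat by the spring alone, and I handed the job in at 10.4 s.

**What I did:** With the fingers shut I pressed the thumb pad until the nose lay flat. I held it down with about 21–31 N while sliding the sled along by its ridge, under the cross bar and the leaf spring. At the stop a further 1 mm gave no motion at about 40 N of push. I eased off the press, then the push, and lifted clear.

**Last checks:**
- **Nose flat:** its slope measured from the three cameras was -0.2° to +0.3°, with the top at 23–25 mm (24 mm expected).
- **Nose home:** close up, the red reaches the stop's face at rail x ≈ 120 mm with no visible gap. The nose sits slightly to one side within the channel's clearance.
- **Sherd and bystanders:** the sherd stands on the tail, and the jarlet, bowl and loupe look unmoved. I judged these from the pictures and did not measure them.
- **Robot:** it is clear of everything, and the tool force reads about zero.

No check failed. The two fixed cameras saw red only to about 110–111 mm, so they could not confirm the contact; that rests on the wrist camera's close view and the push against the stop.

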